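Sweep the clothes pegs off the hob into the crumb pan

TASK

Sweep the three wooden clothes pegs lying on the hob into the crumb pan through its open front, pushing them gently with the closed fingertips and never pinching or lifting them. Each peg must end completely inside the pan, with nothing sticking out past its front edge. Leave the salt shaker, spice jar and garlic beyond them alone.

Things in the scene. Friction and masses are not known exactly. Their poses are not given: they have to be found in the camera images.
- pan: open-fronted aluminium crumb pan (wide dustpan), fixed on the hob, left. Origin on the hob under the floor's centre; mouth faces its own -y, black handle +y (to y=145), x along the mouth, z up. Inner floor x -110..110, y -60..60, 3 above the hob. A lip slopes from the hob at y=-80 up to the floor at y=-60. Walls 4 thick, 31 high (14 beside the lip)
- pan_floor (a point): centre of the crumb pan's inner floor, on its upper face; same axes as the pan
- pan_lip (a point): middle of the front edge of the crumb pan's lip, on the hob; same axes as the pan
- peg_1: a wooden spring clothes peg lying flat, a bar 72 long (its own y), 15 wide (x), 12 high (z), about 14 g; one of three alike, loose on the hob. Origin at the centre of its underside, z up, surface at z = 0
- peg_1_end_a (a point): the middle of the end face of peg_1 at its own y = +36, 6 above its underside
- peg_1_end_b (a point): the middle of the end face of peg_1 at its own y = -36, 6 above its underside
- peg_2: a wooden spring clothes peg lying flat, a bar 72 long (its own y), 15 wide (x), 12 high (z), about 14 g; one of three alike, loose on the hob. Origin at the centre of its underside, z up, surface at z = 0
- peg_2_end_a (a point): the middle of the end face of peg_2 at its own y = +36, 6 above its underside
- peg_2_end_b (a point): the middle of the end face of peg_2 at its own y = -36, 6 above its underside
- peg_3: a wooden spring clothes peg lying flat, a bar 72 long (its own y), 15 wide (x), 12 high (z), about 14 g; one of three alike, loose on the hob. Origin at the centre of its underside, z up, surface at z = 0
- peg_3_end_a (a point): the middle of the end face of peg_3 at its own y = +36, 6 above its underside
- peg_3_end_b (a point): the middle of the end face of peg_3 at its own y = -36, 6 above its underside
- salt: a clear and grey salt shaker, 44 across, 90 high, loose, standing on the hob beyond the pegs (farther from the robot); to be left alone. Origin at the centre of its underside
- spice: a spice jar with a black cap and green label, 40 across, 105 high, loose, standing on the hob beyond the pegs (farther from the robot); to be left alone. Origin at the centre of its underside
- garlic: a whole garlic bulb, 55 across, 56 high, loose, standing on the hob beyond the pegs (farther from the robot); to be left alone. Origin at the centre of its underside
Not all that is in view belongs to the job. Leave any green or purple look-alike of the peg_2 alone.

How it is judged:
At the end, for the whole second after the job is handed in: Both ends of every peg lie inside the pan's walls, at least 7 mm behind the front edge of the lip (pan y over -73 mm) and under 60 mm high; pegs at rest; salt shaker, spice jar and garlic within 20 mm of where they stood (y of peg_1_end_a in the frame of pan between -0.073 and 0.064 m and x of peg_1_end_a in the frame of pan between -0.113 and 0.113 m and z of each of peg_1_end_a, peg_1_end_b, peg_2_end_a, peg_2_end_b, peg_3_end_a, peg_3_end_b in the frame of pan below 0.06 m and y of peg_1_end_b in the frame of pan between -0.073 and 0.064 m and x of peg_1_end_b in the frame of pan between -0.113 and 0.113 m and linear speed of each of peg_1, peg_2, peg_3 below 0.02 m/s and y of peg_2_end_a in the frame of pan between -0.073 and 0.064 m and x of peg_2_end_a in the frame of pan between -0.113 and 0.113 m and y of peg_2_end_b in the frame of pan between -0.073 and 0.064 m and x of peg_2_end_b in the frame of pan between -0.113 and 0.113 m and y of peg_3_end_a in the frame of pan between -0.073 and 0.064 m and x of peg_3_end_a in the frame of pan between -0.113 and 0.113 m and y of peg_3_end_b in the frame of pan between -0.073 and 0.064 m and x of peg_3_end_b in the frame of pan between -0.113 and 0.113 m and distance of each of salt, spice, garlic from where it was at the start of the episode below 0.02 m); the robot touches nothing.
It fails at once if a peg is lifted: both its ends are more than 35 mm above the hob (height (world z) of each of peg_1_end_a, peg_1_end_b above 0.035 m or height (world z) of each of peg_2_end_a, peg_2_end_b above 0.035 m or height (world z) of each of peg_3_end_a, peg_3_end_b above 0.035 m).
It fails at once if a peg is pinched or pressed by the fingers with more than 20 N (contact force between the fingers and peg_1 above 20 N or contact force between the fingers and peg_2 above 20 N or contact force between the fingers and peg_3 above 20 N).
It fails at once if the salt shaker, spice jar or garlic is moved by more than 20 mm (distance of any of salt, spice, garlic from where it was at the start of the episode above 0.02 m).
It also fails if it takes over 61 s, if anything falls off the work surface, if the arm or the gripper's body presses on something with over 40 N, if the wrist force passes 120 N, or if a joint passes its speed limit or range.

ROBOT

A 6-joint arm with a two-finger parallel gripper is mounted at the origin on a cart in front of the work surface, level with it; the furniture and walls round the work are solid. World frame = base frame: x ahead of the robot, y to its left, z up, the work surface at z = 0. Lengths are in m, angles in rad, forces in N, time in s.
With the tool pointing down it reaches from about 0.275 to 0.85 m from the base axis. Payload 19 kg.
Tool frame: the origin (TCP) lies at the very end of the fingers, on their centre line; the grasp point (between the pads) lies grip_point_offset behind it (grip_point_offset is the distance from the TCP to the grasp point, in m); z points along the fingers, y is the line along which they close (so a half turn about z gives the same grasp; the last joint's range is limited). The gripper opens to 85 mm and grips with 20 to 120 N. Pads are 22 mm wide; open, the fingers measure 114 mm over their backs; the gripper's body (76 mm by 85 mm) begins 54 mm behind the grasp point. The pads swing forward as they close: fully open they stand 13 mm farther back than shut.
Start: joints at [1.006, 0.15, 1.437, -0, 1.554, -0.134], TCP at [0.24, 0.522, 0.231] pointing down, gripper open.
Joint ranges: [-2.8, 2.8], [-0.68, 2.1], [0.12, 2.68], [-1.39, 4.53], [0.16, 2.79], [-2.81, 2.81]. Speed limits (rad/s): [1.89, 1.89, 2.22, 3.01, 3.01, 3.01].

INTERFACE

Orientations are given as [roll, pitch, yaw] about the fixed x, y, z axes, in that order (R = Rz(yaw) Ry(pitch) Rx(roll)).
In Python, from cell import * gives the robot as it stands.
- The arm moves only by the tool send_rows, never from a script. Its argument "targets" is a list of rows, each an object of numbers: "dx", "dy", "dz": the shift along the tool's x, y, z in m; "rx", "ry", "rz": the turn, a rotation vector about the tool's x, y, z in rad; "hand": the opening in per cent of the stroke, from 0 (shut) to 100 (fully open). In form: [{"dx": .., "dy": .., "dz": .., "rx": .., "ry": .., "rz": .., "hand": ..}, ...]. A call has 1 to 20 rows; each row is the pose to reach, as a shift and turn from the pose commanded when the call began, along the tool's axes at that moment; what a row does not reach only later rows make up. A row lasts 1/8 s, in which the tool goes at most 62.5 mm and 10.7 degrees, less where a joint would pass 70% of its speed; a pose out of reach is approached as far as the arm can. A call with a gripper value outside its range is refused whole. The fingers move at their own pace and stop on an object; the grip force is fixed at half the most. Time passes only in rows, so rows that repeat a pose let the fingers close. It gives the time, the measured TCP pose, the force, the opening and the grip force at its end, in the units of the state.
- get_state(): the state, without advancing time (a new reading comes with each control period).
- grab_frame(name): name is "scene" or "top" or "wrist"; returns the picture (480x640x3 uint8, red, green, blue); there is no depth.
- get_calibration(name): a dict with "camera_matrix" (3x3 intrinsics, pixels), "dist" ([k1, k2, p1, p2, k3] as OpenCV has them; the pictures are not rectified), "R" (3x3) and "t" (3): a world point X has camera coordinates R X + t. Camera axes: x right, y down, z forward; pixel columns grow to the right and rows downward; lengths in m; the calibration is good to about 2 mm. A picture is of the moment at which its call begins: read the wrist's pose just before it. get_calibration takes no time and is no camera call; for the wrist camera it gives the pose at the moment of the call.
- sign_off(): hands the job in; it is judged then, once.
The state is a dict: "clock": time; "qpos": joint angles; "joint_vel": joint speeds; "tau": joint torques, N m; "tcp_pos": TCP position; "ee_rot": TCP orientation; "force": force on the tool from outside, world axes, zero at the start; "torque": the same for the moment, N m; "finger_gap": opening from 0.0 (shut) to 1.0 (fully open); "grip_force": force on a finger pad.
Only numpy, scipy, OpenCV 4.12 (cv2) and the standard library are available. Lean on these libraries where they do the work, as an engineer would, in place of code of your own. Each camera call takes 0.05 s, during which the arm holds its last target. There are 200 camera calls.

## Working session

There is one attempt and no reset: what is moved stays moved. The work goes in short steps, Python scripts to look and compute and a tool call to move; the robot and the scene stay as the last step left them, time stands still between calls to the robot, and variables do not carry over. Pictures are saved under pics/ and viewed, at most 10 in all, crops included, and the job is handed in when it is done.

Besides the shell and the picture viewer there is one more tool, called after ">>>" as name([rows], argument=value, ...), one row to a line, values as JSON. send_rows: Moves the arm, as the interface text tells. Its arguments: {"type":"object","properties":{"targets":{"type":"array"}},"required":["targets"]}

```bash
mkdir -p pics; ls
python3 - <<'E'
from cell import *
import cv2
for n in ["top","scene"]:
    cv2.imwrite(f"pics/{n}0.png",grab_frame(n)[:,:,::-1])
    c=get_calibration(n);print(n,c)
s=get_state();print(s["clock"],s["tcp_pos"],s["ee_rot"],s["finger_gap"])
try: print(grip_point_offset)
except Exception as e: print(e)
E
```

```text
pics
top {'camera_matrix': array([[456.01868962,   0.        , 322.76268818],
       [  0.        , 456.01868962, 237.39541162],
       [  0.        ,   0.        ,   1.        ]]), 'dist': array([-0.09715058,  0.        ,  0.        ,  0.        ,  0.        ]), 'R': array([[-0.01572541, -0.99984993,  0.0072685 ],
       [-0.992224  ,  0.014707  , -0.12359302],
       [ 0.12346758, -0.00915554, -0.99230637]]), 't': array([-0.06283884,  0.61432179,  0.90356426])}
scene {'camera_matrix': array([[543.43182434,   0.        , 318.35884088],
       [  0.        , 543.43182434, 242.21387108],
       [  0.        ,   0.        ,   1.        ]]), 'dist': array([-0.11802764,  0.        ,  0.        ,  0.        ,  0.        ]), 'R': array([[-0.53763252, -0.84303705, -0.01548556],
       [-0.53928877,  0.35792422, -0.76227152],
       [ 0.64816579, -0.40147077, -0.64707211]]), 't': array([0.28543088, 0.40184439, 0.50902982])}
0.1 [0.24002216 0.52227317 0.23072237] [-3.14048850e+00 -1.22638842e-04  2.71078550e+00] 0.9999529393392488
0.0187
```

View pics/top0.png

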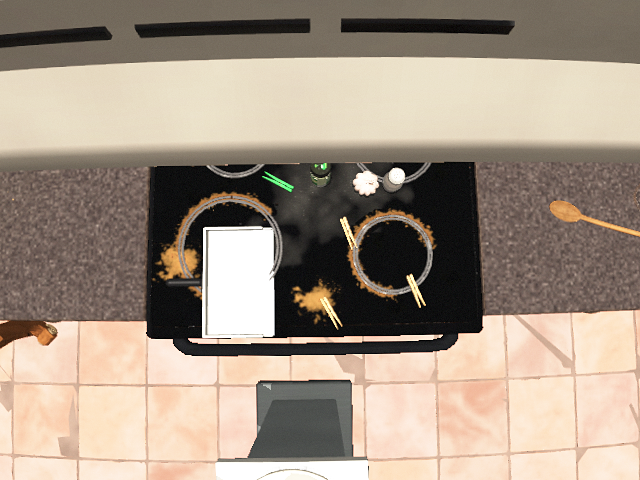

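View pics/scene0.png

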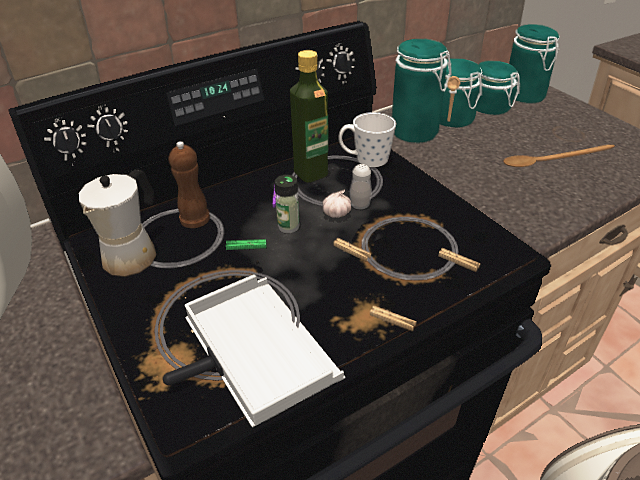

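Candidates: the wooden pegs at top-view (348,233), (331,312) and (416,290). Look-alikes are the green peg at (278,181), a purple one behind the spice jar, and a wooden spoon at (565,212). I choose the three wooden ones and check them in a close crop.

```bash
cat > h.py <<'E'
from cell import *
import cv2, numpy as np
def px2w(n,uv,z=0.0):
    c=get_calibration(n)
    p=cv2.undistortPoints(np.array(uv,float).reshape(-1,1,2),c["camera_matrix"],c["dist"]).reshape(-1,2)
    d=np.c_[p,np.ones(len(p))]@c["R"]; o=-c["R"].T@c["t"]
    return o+d*((z-o[2])/d[:,2])[:,None]
def w2px(n,X):
    c=get_calibration(n)
    return cv2.projectPoints(np.array(X,float).reshape(-1,1,3),cv2.Rodrigues(c["R"])[0],c["t"],c["camera_matrix"],c["dist"])[0].reshape(-1,2)
E
python3 - <<'E'
from h import *
im=cv2.imread("pics/top0.png")[155:345,190:440]
cv2.imwrite("pics/crop0.png",cv2.resize(im,None,fx=3.15,fy=3.15,interpolation=cv2.INTER_CUBIC))
print(w2px("top",[[.24,.522,.23]]))
E
```

```text
[[-23.79619857 447.2918751 ]]
```

View pics/crop0.png

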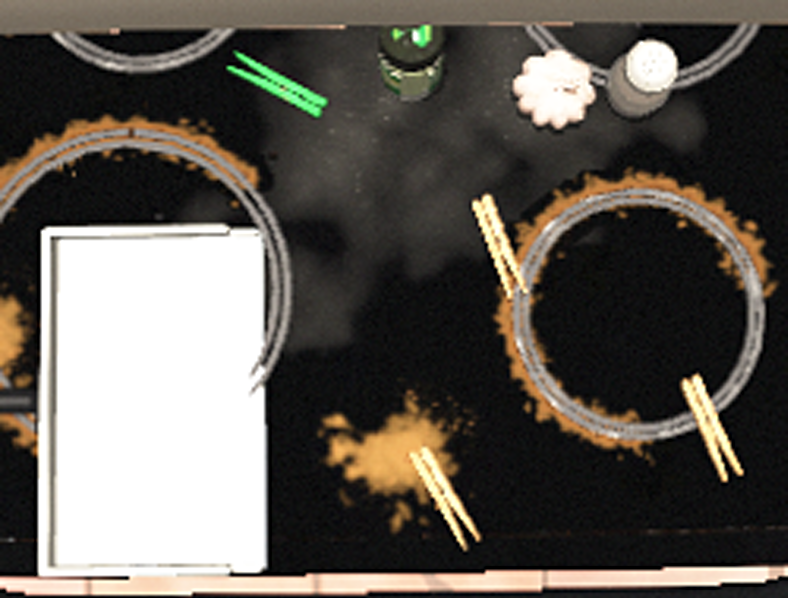

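The crop shows three beige wooden pegs, at crop (483,198)-(519,295), (420,453)-(472,546) and (692,378)-(733,476). The pan's mouth edge runs down x≈265. The green peg and the jar, garlic and shaker lie well away from these.

Run:
```python
from h import *
f=lambda l:np.array(l)/3.15+[190,155]-[.34,.34]
np.set_printoptions(precision=3,suppress=True)
for n,l in dict(P1=[(483,198),(519,295)],P2=[(420,453),(472,546)],P3=[(692,378),(733,476)],green=[(231,60),(324,108)]).items(): print(n,px2w("top",f(l),.012))
print("lip",px2w("top",f([(268,232),(266,572)]),.007)); print("back",px2w("top",f([(42,228),(40,575)]),.031))
print("front wall",px2w("top",f([(228,228),(228,568)]),.031))
print("jar,garlic,salt base",px2w("top",f([(411,95),(556,120),(630,105)]),.01))
print("scene lip", px2w("scene",[(344,376)],0.0),"handle",px2w("scene",[(170,379)],.015), px2w("scene",[(287,232),(338,216),(362,207)],.0))
```

```text
P1 [[ 0.659 -0.116  0.012]
 [ 0.592 -0.139  0.012]]
P2 [[ 0.488 -0.071  0.012]
 [ 0.426 -0.104  0.012]]
P3 [[ 0.534 -0.254  0.012]
 [ 0.469 -0.28   0.012]]
green [[ 0.758  0.055  0.012]
 [ 0.723 -0.009  0.012]]
lip [[0.638 0.03  0.007]
 [0.411 0.032 0.007]]
back [[0.64  0.179 0.031]
 [0.412 0.177 0.031]]
front wall [[0.638 0.054 0.031]
 [0.416 0.055 0.031]]
jar,garlic,salt base [[ 0.731 -0.069  0.01 ]
 [ 0.713 -0.168  0.01 ]
 [ 0.723 -0.219  0.01 ]]
scene lip [[0.414 0.031 0.   ]] handle [[0.532 0.245 0.015]] [[ 0.739 -0.063  0.   ]
 [ 0.726 -0.17   0.   ]
 [ 0.724 -0.225  0.   ]]
```

```bash
cat >> h.py <<'E'
from scipy.spatial.transform import Rotation as Ro
def rows(W):
    """world waypoints (x,y,z,yaw_deg) -> dx,dy,dz,rz from now"""
    s=get_state(); R=Ro.from_euler("xyz",s["ee_rot"]); yaw=s["ee_rot"][2]
    print("t",round(s["clock"],2),"tcp",s["tcp_pos"].round(4) if hasattr(s["tcp_pos"],"round") else s["tcp_pos"],"yaw",round(np.degrees(yaw),1),"gap",round(s["finger_gap"],2))
    for w in W:
        d=R.inv().apply(np.array(w[:3])-s["tcp_pos"]); print(w,"->",d.round(3),"rz",round(yaw-np.radians(w[3]),2))
E
python3 - <<'E'
from h import *
rows([(.635,-.156,.12,109)])
E
```

```text
t 0.1 tcp [0.24   0.5223 0.2307] yaw 155.3 gap 1.0
(0.635, -0.156, 0.12, 109) -> [-0.642 -0.451  0.111] rz 0.81
```

>>> send_rows([
  {"dx": -0.642, "dy": -0.451, "dz": 0.0, "rz": 0.81, "hand": 0},
  {"dx": -0.642, "dy": -0.451, "dz": 0.0, "rz": 0.81, "hand": 0},
  {"dx": -0.642, "dy": -0.451, "dz": 0.0, "rz": 0.81, "hand": 0},
  {"dx": -0.642, "dy": -0.451, "dz": 0.0, "rz": 0.81, "hand": 0},
  {"dx": -0.642, "dy": -0.451, "dz": 0.0, "rz": 0.81, "hand": 0},
  {"dx": -0.642, "dy": -0.451, "dz": 0.0, "rz": 0.81, "hand": 0},
  {"dx": -0.642, "dy": -0.451, "dz": 0.0, "rz": 0.81, "hand": 0},
  {"dx": -0.642, "dy": -0.451, "dz": 0.0, "rz": 0.81, "hand": 0},
  {"dx": -0.642, "dy": -0.451, "dz": 0.0, "rz": 0.81, "hand": 0},
  {"dx": -0.642, "dy": -0.451, "dz": 0.0, "rz": 0.81, "hand": 0},
  {"dx": -0.642, "dy": -0.451, "dz": 0.0, "rz": 0.81, "hand": 0},
  {"dx": -0.642, "dy": -0.451, "dz": 0.0, "rz": 0.81, "hand": 0},
  {"dx": -0.642, "dy": -0.451, "dz": 0.0, "rz": 0.81, "hand": 0},
  {"dx": -0.642, "dy": -0.451, "dz": 0.0, "rz": 0.81, "hand": 0},
  {"dx": -0.642, "dy": -0.451, "dz": 0.111, "rz": 0.81, "hand": 0},
  {"dx": -0.642, "dy": -0.451, "dz": 0.111, "rz": 0.81, "hand": 0},
  {"dx": -0.642, "dy": -0.451, "dz": 0.111, "rz": 0.81, "hand": 0},
  {"dx": -0.642, "dy": -0.451, "dz": 0.111, "rz": 0.81, "hand": 0},
])

```text
schema error: expected keys dx, dy, dz, rx, ry, rz, hand
```

>>> send_rows([
  {"dx": -0.642, "dy": -0.451, "dz": 0, "rx": 0, "ry": 0, "rz": 0.81, "hand": 0},
  {"dx": -0.642, "dy": -0.451, "dz": 0, "rx": 0, "ry": 0, "rz": 0.81, "hand": 0},
  {"dx": -0.642, "dy": -0.451, "dz": 0, "rx": 0, "ry": 0, "rz": 0.81, "hand": 0},
  {"dx": -0.642, "dy": -0.451, "dz": 0, "rx": 0, "ry": 0, "rz": 0.81, "hand": 0},
  {"dx": -0.642, "dy": -0.451, "dz": 0, "rx": 0, "ry": 0, "rz": 0.81, "hand": 0},
  {"dx": -0.642, "dy": -0.451, "dz": 0, "rx": 0, "ry": 0, "rz": 0.81, "hand": 0},
  {"dx": -0.642, "dy": -0.451, "dz": 0, "rx": 0, "ry": 0, "rz": 0.81, "hand": 0},
  {"dx": -0.642, "dy": -0.451, "dz": 0, "rx": 0, "ry": 0, "rz": 0.81, "hand": 0},
  {"dx": -0.642, "dy": -0.451, "dz": 0, "rx": 0, "ry": 0, "rz": 0.81, "hand": 0},
  {"dx": -0.642, "dy": -0.451, "dz": 0, "rx": 0, "ry": 0, "rz": 0.81, "hand": 0},
  {"dx": -0.642, "dy": -0.451, "dz": 0, "rx": 0, "ry": 0, "rz": 0.81, "hand": 0},
  {"dx": -0.642, "dy": -0.451, "dz": 0, "rx": 0, "ry": 0, "rz": 0.81, "hand": 0},
  {"dx": -0.642, "dy": -0.451, "dz": 0, "rx": 0, "ry": 0, "rz": 0.81, "hand": 0},
  {"dx": -0.642, "dy": -0.451, "dz": 0, "rx": 0, "ry": 0, "rz": 0.81, "hand": 0},
  {"dx": -0.642, "dy": -0.451, "dz": 0.111, "rx": 0, "ry": 0, "rz": 0.81, "hand": 0},
  {"dx": -0.642, "dy": -0.451, "dz": 0.111, "rx": 0, "ry": 0, "rz": 0.81, "hand": 0},
  {"dx": -0.642, "dy": -0.451, "dz": 0.111, "rx": 0, "ry": 0, "rz": 0.81, "hand": 0},
])

```text
clock: 2.22
tcp_pos: [0.6332, -0.1541, 0.1171]
ee_rot: [-3.137, -0.004, 1.901]
force: [0.1, 0.5, 1.3]
finger_gap: -0.002
grip_force: 0.0
```

Run:
```python
from h import *
cv2.imwrite("pics/w1.png",grab_frame("wrist")[:,:,::-1])
rows([(.635,-.156,.006,109)])
```

```text
t 2.27 tcp [ 0.6347 -0.1547  0.1204] yaw 108.9 gap -0.0
(0.635, -0.156, 0.006, 109) -> [-0.001  0.     0.114] rz -0.0
```

View pics/w1.png

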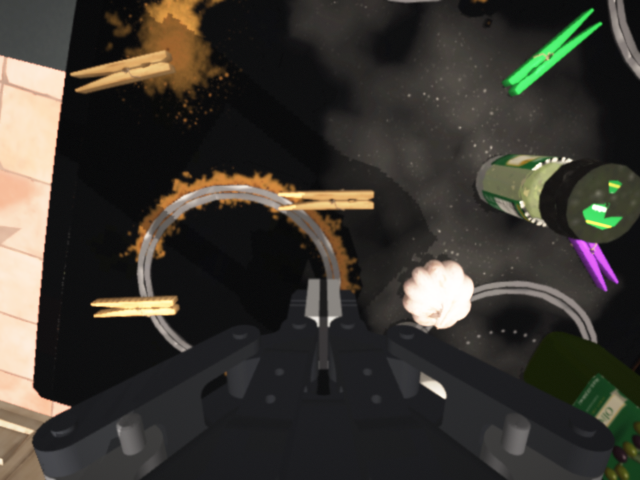

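The wrist view shows the first peg at (279..374, 200), parallel to the finger line. The other two are at (72..170, 70) and (92..178, 306). The green and purple look-alikes lie by the jar.

Run:
```python
from h import *
np.set_printoptions(precision=3,suppress=True)
print(px2w("wrist",[(279,200),(374,200),(74,82),(170,62),(92,306),(178,305)],.010))
print("garlic",px2w("wrist",[(438,293)],.028))
rows([(.635,-.156,.006,109),(.614,-.094,.006,109),(.59,-.03,.006,95),(.586,.03,.006,90),(.586,.125,.007,90)])
```

```text
[[ 0.594 -0.139  0.01 ]
 [ 0.662 -0.115  0.01 ]
 [ 0.428 -0.104  0.01 ]
 [ 0.493 -0.07   0.01 ]
 [ 0.467 -0.279  0.01 ]
 [ 0.539 -0.252  0.01 ]]
garlic [[ 0.732 -0.165  0.028]]
t 2.27 tcp [ 0.635 -0.155  0.12 ] yaw 108.9 gap -0.0
(0.635, -0.156, 0.006, 109) -> [-0.001  0.     0.114] rz -0.0
(0.614, -0.094, 0.006, 109) -> [0.064 0.    0.114] rz -0.0
(0.59, -0.03, 0.006, 95) -> [ 0.132 -0.002  0.115] rz 0.24
(0.586, 0.03, 0.006, 90) -> [0.19  0.014 0.115] rz 0.33
(0.586, 0.125, 0.007, 90) -> [0.28  0.045 0.114] rz 0.33
```

>>> send_rows([
  {"dx": 0, "dy": 0, "dz": 0.06, "rx": 0, "ry": 0, "rz": 0, "hand": 0},
  {"dx": 0, "dy": 0, "dz": 0.1, "rx": 0, "ry": 0, "rz": 0, "hand": 0},
  {"dx": 0, "dy": 0, "dz": 0.114, "rx": 0, "ry": 0, "rz": 0, "hand": 0},
  {"dx": 0, "dy": 0, "dz": 0.114, "rx": 0, "ry": 0, "rz": 0, "hand": 0},
  {"dx": 0.006, "dy": 0, "dz": 0.114, "rx": 0, "ry": 0, "rz": 0, "hand": 0},
  {"dx": 0.014, "dy": 0, "dz": 0.114, "rx": 0, "ry": 0, "rz": 0, "hand": 0},
  {"dx": 0.022, "dy": 0, "dz": 0.114, "rx": 0, "ry": 0, "rz": 0, "hand": 0},
  {"dx": 0.032, "dy": 0, "dz": 0.114, "rx": 0, "ry": 0, "rz": 0, "hand": 0},
  {"dx": 0.042, "dy": 0, "dz": 0.114, "rx": 0, "ry": 0, "rz": 0, "hand": 0},
  {"dx": 0.052, "dy": 0, "dz": 0.114, "rx": 0, "ry": 0, "rz": 0, "hand": 0},
  {"dx": 0.062, "dy": 0, "dz": 0.114, "rx": 0, "ry": 0, "rz": 0.02, "hand": 0},
  {"dx": 0.072, "dy": 0, "dz": 0.114, "rx": 0, "ry": 0, "rz": 0.05, "hand": 0},
  {"dx": 0.082, "dy": 0, "dz": 0.114, "rx": 0, "ry": 0, "rz": 0.08, "hand": 0},
  {"dx": 0.092, "dy": 0, "dz": 0.114, "rx": 0, "ry": 0, "rz": 0.11, "hand": 0},
  {"dx": 0.102, "dy": 0, "dz": 0.114, "rx": 0, "ry": 0, "rz": 0.14, "hand": 0},
  {"dx": 0.112, "dy": 0.001, "dz": 0.114, "rx": 0, "ry": 0, "rz": 0.17, "hand": 0},
  {"dx": 0.122, "dy": 0.002, "dz": 0.114, "rx": 0, "ry": 0, "rz": 0.2, "hand": 0},
  {"dx": 0.132, "dy": 0.003, "dz": 0.114, "rx": 0, "ry": 0, "rz": 0.23, "hand": 0},
])

```text
clock: 4.53
tcp_pos: [0.5949, -0.029, 0.0063]
ee_rot: [-3.141, 0.0, 1.669]
force: [0.2, -0.0, -0.7]
finger_gap: -0.0
grip_force: 0.1
```

Run:
```python
from h import *
w=grab_frame("wrist");t=grab_frame("top")
t=cv2.resize(t[160:340,190:440],(640,460),interpolation=cv2.INTER_CUBIC)
cv2.imwrite("pics/w2.png",cv2.resize(np.hstack([w[:460],t]),(800,288),interpolation=cv2.INTER_AREA)[:,:,::-1])
print(get_state()["force"])
rows([(.588,.0,.006,91),(.588,.03,.007,90),(.588,.125,.008,90),(.588,.105,.1,90)])
```

```text
[ 0.08528513 -0.05506789  0.77489501]
t 4.62 tcp [ 0.5948 -0.0286  0.0063] yaw 95.7 gap -0.0
(0.588, 0.0, 0.006, 91) -> [ 0.029 -0.004  0.   ] rz 0.08
(0.588, 0.03, 0.007, 90) -> [ 0.059 -0.001 -0.001] rz 0.1
(0.588, 0.125, 0.008, 90) -> [ 0.154  0.008 -0.002] rz 0.1
(0.588, 0.105, 0.1, 90) -> [ 0.134  0.006 -0.094] rz 0.1
```

View pics/w2.png

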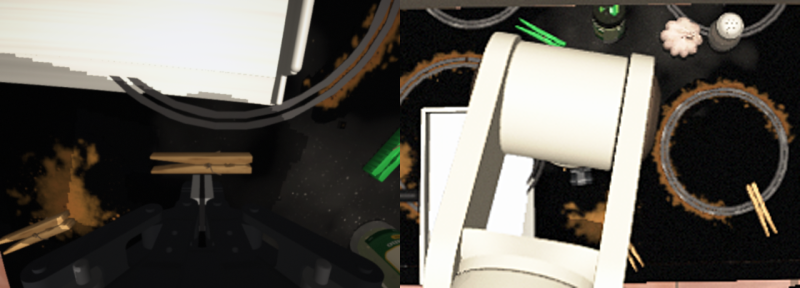

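The peg sits square against the fingertips, just in front of the lip and clear of the pan's right corner. I'll carry on into the pan.

>>> send_rows([
  {"dx": 0.01, "dy": -0.001, "dz": 0, "rx": 0, "ry": 0, "rz": 0.03, "hand": 0},
  {"dx": 0.02, "dy": -0.002, "dz": 0, "rx": 0, "ry": 0, "rz": 0.06, "hand": 0},
  {"dx": 0.03, "dy": -0.003, "dz": 0, "rx": 0, "ry": 0, "rz": 0.09, "hand": 0},
  {"dx": 0.04, "dy": -0.003, "dz": 0, "rx": 0, "ry": 0, "rz": 0.1, "hand": 0},
  {"dx": 0.05, "dy": -0.002, "dz": -0.001, "rx": 0, "ry": 0, "rz": 0.1, "hand": 0},
  {"dx": 0.06, "dy": -0.001, "dz": -0.002, "rx": 0, "ry": 0, "rz": 0.1, "hand": 0},
  {"dx": 0.07, "dy": 0, "dz": -0.002, "rx": 0, "ry": 0, "rz": 0.1, "hand": 0},
  {"dx": 0.08, "dy": 0.001, "dz": -0.002, "rx": 0, "ry": 0, "rz": 0.1, "hand": 0},
  {"dx": 0.09, "dy": 0.002, "dz": -0.002, "rx": 0, "ry": 0, "rz": 0.1, "hand": 0},
  {"dx": 0.1, "dy": 0.003, "dz": -0.002, "rx": 0, "ry": 0, "rz": 0.1, "hand": 0},
  {"dx": 0.11, "dy": 0.004, "dz": -0.002, "rx": 0, "ry": 0, "rz": 0.1, "hand": 0},
  {"dx": 0.12, "dy": 0.005, "dz": -0.002, "rx": 0, "ry": 0, "rz": 0.1, "hand": 0},
  {"dx": 0.13, "dy": 0.006, "dz": -0.002, "rx": 0, "ry": 0, "rz": 0.1, "hand": 0},
  {"dx": 0.14, "dy": 0.007, "dz": -0.002, "rx": 0, "ry": 0, "rz": 0.1, "hand": 0},
  {"dx": 0.148, "dy": 0.008, "dz": -0.002, "rx": 0, "ry": 0, "rz": 0.1, "hand": 0},
  {"dx": 0.13, "dy": 0.006, "dz": -0.002, "rx": 0, "ry": 0, "rz": 0.1, "hand": 0},
  {"dx": 0.13, "dy": 0.006, "dz": -0.05, "rx": 0, "ry": 0, "rz": 0.1, "hand": 0},
  {"dx": 0.11, "dy": 0.006, "dz": -0.11, "rx": 0, "ry": 0, "rz": 0.1, "hand": 0},
])

```text
clock: 6.88
tcp_pos: [0.5893, 0.0803, 0.1159]
ee_rot: [-3.139, 0.0, 1.571]
force: [1.5, -0.4, 0.3]
finger_gap: 0.001
grip_force: 0.0
```

Run:
```python
from h import *
d=np.array([.883,.469]);s=np.array([.403,-.117])
W=[(*s,.116,118),(*s,.006,118)]+[(*(s+d*l),.006,118) for l in (.02,.065,.05)]+[(*(s+d*.05),.1,118)]
rows(W)
```

```text
t 6.88 tcp [0.5893 0.0803 0.1159] yaw 90.0 gap 0.0
(np.float64(0.403), np.float64(-0.117), 0.116, 118) -> [-0.197 -0.186  0.   ] rz -0.49
(np.float64(0.403), np.float64(-0.117), 0.006, 118) -> [-0.197 -0.186  0.11 ] rz -0.49
(np.float64(0.42066000000000003), np.float64(-0.10762000000000001), 0.006, 118) -> [-0.188 -0.168  0.11 ] rz -0.49
(np.float64(0.460395), np.float64(-0.08651500000000001), 0.006, 118) -> [-0.167 -0.129  0.11 ] rz -0.49
(np.float64(0.44715000000000005), np.float64(-0.09355000000000001), 0.006, 118) -> [-0.174 -0.142  0.11 ] rz -0.49
(np.float64(0.44715000000000005), np.float64(-0.09355000000000001), 0.1, 118) -> [-0.174 -0.142  0.016] rz -0.49
```

>>> send_rows([
  {"dx": -0.197, "dy": -0.186, "dz": 0, "rx": 0, "ry": 0, "rz": -0.49, "hand": 0},
  {"dx": -0.197, "dy": -0.186, "dz": 0, "rx": 0, "ry": 0, "rz": -0.49, "hand": 0},
  {"dx": -0.197, "dy": -0.186, "dz": 0, "rx": 0, "ry": 0, "rz": -0.49, "hand": 0},
  {"dx": -0.197, "dy": -0.186, "dz": 0, "rx": 0, "ry": 0, "rz": -0.49, "hand": 0},
  {"dx": -0.197, "dy": -0.186, "dz": 0, "rx": 0, "ry": 0, "rz": -0.49, "hand": 0},
  {"dx": -0.197, "dy": -0.186, "dz": 0.05, "rx": 0, "ry": 0, "rz": -0.49, "hand": 0},
  {"dx": -0.197, "dy": -0.186, "dz": 0.1, "rx": 0, "ry": 0, "rz": -0.49, "hand": 0},
  {"dx": -0.197, "dy": -0.186, "dz": 0.11, "rx": 0, "ry": 0, "rz": -0.49, "hand": 0},
  {"dx": -0.197, "dy": -0.186, "dz": 0.11, "rx": 0, "ry": 0, "rz": -0.49, "hand": 0},
  {"dx": -0.193, "dy": -0.178, "dz": 0.11, "rx": 0, "ry": 0, "rz": -0.49, "hand": 0},
  {"dx": -0.189, "dy": -0.17, "dz": 0.11, "rx": 0, "ry": 0, "rz": -0.49, "hand": 0},
  {"dx": -0.185, "dy": -0.162, "dz": 0.11, "rx": 0, "ry": 0, "rz": -0.49, "hand": 0},
  {"dx": -0.181, "dy": -0.154, "dz": 0.11, "rx": 0, "ry": 0, "rz": -0.49, "hand": 0},
  {"dx": -0.176, "dy": -0.146, "dz": 0.11, "rx": 0, "ry": 0, "rz": -0.49, "hand": 0},
  {"dx": -0.171, "dy": -0.137, "dz": 0.11, "rx": 0, "ry": 0, "rz": -0.49, "hand": 0},
  {"dx": -0.167, "dy": -0.129, "dz": 0.11, "rx": 0, "ry": 0, "rz": -0.49, "hand": 0},
  {"dx": -0.176, "dy": -0.146, "dz": 0.11, "rx": 0, "ry": 0, "rz": -0.49, "hand": 0},
  {"dx": -0.176, "dy": -0.146, "dz": 0.06, "rx": 0, "ry": 0, "rz": -0.49, "hand": 0},
  {"dx": -0.19, "dy": -0.17, "dz": 0.01, "rx": 0, "ry": 0, "rz": -0.49, "hand": 0},
])

```text
clock: 9.25
tcp_pos: [0.4194, -0.1093, 0.1066]
ee_rot: [-3.141, -0.001, 2.062]
force: [0.5, -0.8, -0.2]
finger_gap: -0.001
grip_force: 0.0
```

Run:
```python
from h import *
w=grab_frame("wrist");get_calibration
cv2.imwrite("pics/w3.png",w[:,:,::-1]); rows([])
```

```text
t 9.3 tcp [ 0.4191 -0.1113  0.1127] yaw 118.1 gap 0.0
```

View pics/w3.png

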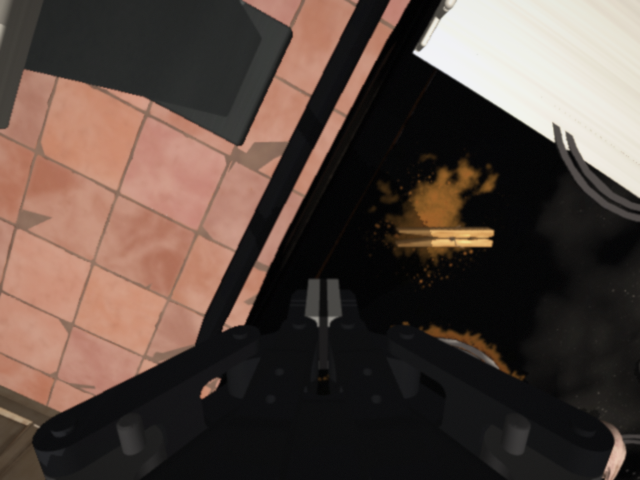

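The second peg has slid along its own axis and still lies at about 28°, at (398..495, 238), clear of the pan's corner.

Run:
```python
from h import *
p=px2w("wrist",[(398,238),(495,238)],.010);print(p)
c=p.mean(0)[:2];d=(p[1]-p[0])[:2];a=np.arctan2(d[1],d[0]);print(c,np.degrees(a))
n=np.array([-np.sin(a),np.cos(a)]);u=d/np.linalg.norm(d)
ya=90+np.degrees(a);s=c-n*.030-u*.002
# path: heading = yaw, turning to 90deg after 30 mm over 120 mm
W=[(*s.round(3),.112,ya),(*s.round(3),.006,ya)]
q=s.copy();h=ya
for i in range(1,21):
    if i>3: h=max(90,h-(ya-90)/11)
    hh=np.radians(h-6 if i>2 else h)
    q=q+.01*np.array([np.cos(hh),np.sin(hh)])
    W.append((*q.round(3),.006 if i<12 else .008,round(h,1)))
rows(W)
```

```text
[[ 0.47068399 -0.08430459  0.01      ]
 [ 0.53754142 -0.04867925  0.01      ]]
[ 0.5041127  -0.06649192] 28.051163476121364
t 9.3 tcp [ 0.4191 -0.1113  0.1127] yaw 118.1 gap 0.0
(np.float64(0.516), np.float64(-0.094), 0.112, np.float64(118.05116347612136)) -> [-0.03   0.094  0.001] rz 0.0
(np.float64(0.516), np.float64(-0.094), 0.006, np.float64(118.05116347612136)) -> [-0.03   0.093  0.107] rz 0.0
(np.float64(0.512), np.float64(-0.085), 0.006, np.float64(118.1)) -> [-0.02   0.094  0.107] rz 0.0
(np.float64(0.507), np.float64(-0.076), 0.006, np.float64(118.1)) -> [-0.01   0.094  0.107] rz 0.0
(np.float64(0.503), np.float64(-0.067), 0.006, np.float64(118.1)) -> [0.    0.095 0.107] rz 0.0
(np.float64(0.5), np.float64(-0.058), 0.006, np.float64(115.5)) -> [0.009 0.096 0.107] rz 0.05
(np.float64(0.497), np.float64(-0.048), 0.006, np.float64(113.0)) -> [0.02  0.098 0.107] rz 0.09
(np.float64(0.495), np.float64(-0.038), 0.006, np.float64(110.4)) -> [0.029 0.101 0.107] rz 0.13
(np.float64(0.493), np.float64(-0.029), 0.006, np.float64(107.9)) -> [0.038 0.104 0.107] rz 0.18
(np.float64(0.491)
[... 434 characters left out ...]
0.084 0.124 0.105] rz 0.4
(np.float64(0.489), np.float64(0.031), 0.008, np.float64(92.6)) -> [0.093 0.129 0.105] rz 0.45
(np.float64(0.49), np.float64(0.041), 0.008, np.float64(90.0)) -> [0.101 0.134 0.104] rz 0.49
(np.float64(0.492), np.float64(0.051), 0.008, 90) -> [0.109 0.141 0.104] rz 0.49
(np.float64(0.493), np.float64(0.061), 0.008, 90) -> [0.118 0.146 0.104] rz 0.49
(np.float64(0.494), np.float64(0.071), 0.008, 90) -> [0.126 0.152 0.104] rz 0.49
(np.float64(0.495), np.float64(0.081), 0.008, 90) -> [0.134 0.157 0.104] rz 0.49
(np.float64(0.496), np.float64(0.091), 0.008, 90) -> [0.143 0.163 0.104] rz 0.49
(np.float64(0.497), np.float64(0.101), 0.008, 90) -> [0.151 0.169 0.104] rz 0.49
```

>>> send_rows([
  {"dx": -0.03, "dy": 0.05, "dz": 0, "rx": 0, "ry": 0, "rz": 0, "hand": 0},
  {"dx": -0.03, "dy": 0.094, "dz": 0, "rx": 0, "ry": 0, "rz": 0, "hand": 0},
  {"dx": -0.03, "dy": 0.094, "dz": 0.05, "rx": 0, "ry": 0, "rz": 0, "hand": 0},
  {"dx": -0.03, "dy": 0.094, "dz": 0.09, "rx": 0, "ry": 0, "rz": 0, "hand": 0},
  {"dx": -0.03, "dy": 0.094, "dz": 0.09, "rx": 0, "ry": 0, "rz": 0, "hand": 0},
  {"dx": -0.03, "dy": 0.094, "dz": 0.09, "rx": 0, "ry": 0, "rz": 0, "hand": 0},
])

```text
clock: 10.05
tcp_pos: [0.5176, -0.0921, 0.0172]
ee_rot: [3.141, 0.001, 2.06]
force: [0.7, 0.3, 0.6]
finger_gap: 0.001
grip_force: 0.0
```

>>> send_rows([
  {"dx": 0, "dy": -0.002, "dz": 0.011, "rx": 0, "ry": 0, "rz": 0, "hand": 0},
  {"dx": 0.01, "dy": -0.002, "dz": 0.011, "rx": 0, "ry": 0, "rz": 0, "hand": 0},
  {"dx": 0.02, "dy": -0.002, "dz": 0.011, "rx": 0, "ry": 0, "rz": 0, "hand": 0},
  {"dx": 0.03, "dy": -0.001, "dz": 0.011, "rx": 0, "ry": 0, "rz": 0, "hand": 0},
  {"dx": 0.039, "dy": 0, "dz": 0.011, "rx": 0, "ry": 0, "rz": 0.05, "hand": 0},
  {"dx": 0.05, "dy": 0.002, "dz": 0.011, "rx": 0, "ry": 0, "rz": 0.09, "hand": 0},
  {"dx": 0.059, "dy": 0.005, "dz": 0.011, "rx": 0, "ry": 0, "rz": 0.13, "hand": 0},
  {"dx": 0.068, "dy": 0.008, "dz": 0.011, "rx": 0, "ry": 0, "rz": 0.18, "hand": 0},
  {"dx": 0.078, "dy": 0.011, "dz": 0.011, "rx": 0, "ry": 0, "rz": 0.22, "hand": 0},
  {"dx": 0.087, "dy": 0.015, "dz": 0.011, "rx": 0, "ry": 0, "rz": 0.27, "hand": 0},
  {"dx": 0.097, "dy": 0.018, "dz": 0.011, "rx": 0, "ry": 0, "rz": 0.31, "hand": 0},
])

```text
clock: 11.42
tcp_pos: [0.4873, 0.0033, 0.0048]
ee_rot: [3.141, 0.0, 1.75]
force: [0.6, -1.1, 0.1]
finger_gap: 0.002
grip_force: 0.1
```

Run:
```python
from h import *
w=grab_frame("wrist")
cv2.imwrite("pics/w4.png",cv2.resize(w,(480,360),interpolation=cv2.INTER_AREA)[:,:,::-1])
rows([(.489,.011,.006,98),(.489,.021,.007,95),(.489,.031,.008,92),(.49,.041,.008,90),(.495,.105,.008,90)])
```

```text
t 11.47 tcp [0.487  0.0042 0.0048] yaw 100.2 gap -0.0
(0.489, 0.011, 0.006, 98) -> [ 0.006  0.003 -0.001] rz 0.04
(0.489, 0.021, 0.007, 95) -> [ 0.016  0.005 -0.002] rz 0.09
(0.489, 0.031, 0.008, 92) -> [ 0.026  0.007 -0.003] rz 0.14
(0.49, 0.041, 0.008, 90) -> [ 0.036  0.009 -0.003] rz 0.18
(0.495, 0.105, 0.008, 90) -> [ 0.098  0.026 -0.003] rz 0.18
```

View pics/w4.png

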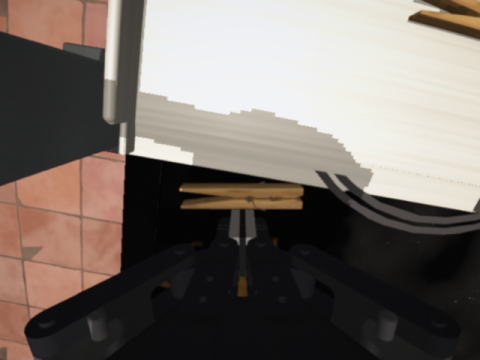

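The second peg is square on the fingertips at the lip and clear of the left wall. The first peg is in the pan, at the upper right.

>>> send_rows([
  {"dx": 0.008, "dy": 0.003, "dz": -0.002, "rx": 0, "ry": 0, "rz": 0.04, "hand": 0},
  {"dx": 0.017, "dy": 0.005, "dz": -0.003, "rx": 0, "ry": 0, "rz": 0.09, "hand": 0},
  {"dx": 0.027, "dy": 0.007, "dz": -0.003, "rx": 0, "ry": 0, "rz": 0.14, "hand": 0},
  {"dx": 0.036, "dy": 0.009, "dz": -0.003, "rx": 0, "ry": 0, "rz": 0.18, "hand": 0},
  {"dx": 0.046, "dy": 0.011, "dz": -0.003, "rx": 0, "ry": 0, "rz": 0.18, "hand": 0},
  {"dx": 0.056, "dy": 0.014, "dz": -0.003, "rx": 0, "ry": 0, "rz": 0.18, "hand": 0},
  {"dx": 0.066, "dy": 0.017, "dz": -0.003, "rx": 0, "ry": 0, "rz": 0.18, "hand": 0},
  {"dx": 0.076, "dy": 0.02, "dz": -0.003, "rx": 0, "ry": 0, "rz": 0.18, "hand": 0},
  {"dx": 0.086, "dy": 0.023, "dz": -0.003, "rx": 0, "ry": 0, "rz": 0.18, "hand": 0},
  {"dx": 0.096, "dy": 0.026, "dz": -0.003, "rx": 0, "ry": 0, "rz": 0.18, "hand": 0},
  {"dx": 0.106, "dy": 0.028, "dz": -0.003, "rx": 0, "ry": 0, "rz": 0.18, "hand": 0},
  {"dx": 0.115, "dy": 0.03, "dz": -0.003, "rx": 0, "ry": 0, "rz": 0.18, "hand": 0},
  {"dx": 0.095, "dy": 0.026, "dz": -0.003, "rx": 0, "ry": 0, "rz": 0.18, "hand": 0},
  {"dx": 0.095, "dy": 0.026, "dz": -0.06, "rx": 0, "ry": 0, "rz": 0.18, "hand": 0},
  {"dx": 0.08, "dy": 0.026, "dz": -0.11, "rx": 0, "ry": 0, "rz": 0.18, "hand": 0},
  {"dx": 0.08, "dy": 0.026, "dz": -0.11, "rx": 0, "ry": 0, "rz": 0.18, "hand": 0},
])

```text
clock: 13.48
tcp_pos: [0.5006, 0.0855, 0.1184]
ee_rot: [3.135, 0.0, 1.57]
force: [0.8, -0.7, -1.0]
finger_gap: 0.001
grip_force: 0.0
```

Run:
```python
from h import *
c=np.array([.503,-.266]);a=np.radians(21);n=np.array([-np.sin(a),np.cos(a)])
s=c-n*.032
rows([(*s.round(3),.113,111)])
```

```text
t 13.47 tcp [0.5006 0.0855 0.1184] yaw 90.0 gap 0.0
(np.float64(0.514), np.float64(-0.296), 0.113, 111) -> [-0.382  0.014  0.006] rz -0.37
```

>>> send_rows([
  {"dx": -0.382, "dy": 0.014, "dz": 0, "rx": 0, "ry": 0, "rz": -0.37, "hand": 0},
  {"dx": -0.382, "dy": 0.014, "dz": 0, "rx": 0, "ry": 0, "rz": -0.37, "hand": 0},
  {"dx": -0.382, "dy": 0.014, "dz": 0, "rx": 0, "ry": 0, "rz": -0.37, "hand": 0},
  {"dx": -0.382, "dy": 0.014, "dz": 0, "rx": 0, "ry": 0, "rz": -0.37, "hand": 0},
  {"dx": -0.382, "dy": 0.014, "dz": 0, "rx": 0, "ry": 0, "rz": -0.37, "hand": 0},
  {"dx": -0.382, "dy": 0.014, "dz": 0, "rx": 0, "ry": 0, "rz": -0.37, "hand": 0},
  {"dx": -0.382, "dy": 0.014, "dz": 0, "rx": 0, "ry": 0, "rz": -0.37, "hand": 0},
  {"dx": -0.382, "dy": 0.014, "dz": 0, "rx": 0, "ry": 0, "rz": -0.37, "hand": 0},
  {"dx": -0.382, "dy": 0.014, "dz": 0, "rx": 0, "ry": 0, "rz": -0.37, "hand": 0},
  {"dx": -0.382, "dy": 0.014, "dz": 0.05, "rx": 0, "ry": 0, "rz": -0.37, "hand": 0},
  {"dx": -0.382, "dy": 0.014, "dz": 0.09, "rx": 0, "ry": 0, "rz": -0.37, "hand": 0},
  {"dx": -0.382, "dy": 0.014, "dz": 0.09, "rx": 0, "ry": 0, "rz": -0.37, "hand": 0},
  {"dx": -0.382, "dy": 0.014, "dz": 0.09, "rx": 0, "ry": 0, "rz": -0.37, "hand": 0},
])

```text
clock: 15.1
tcp_pos: [0.5135, -0.2959, 0.0264]
ee_rot: [3.141, 0.002, 1.942]
force: [0.1, -0.6, 0.6]
finger_gap: 0.001
grip_force: 0.0
```

Run:
```python
from h import *
print(w2px("wrist",[[.468,-.2795,.01],[.538,-.2525,.01]]))
s=np.array([.514,-.296]);ya=111.
W=[(*s,.006,ya)];q=s.copy();h=ya
for i in range(1,28):
    if i>4: h=max(90,h-1.3)
    hh=np.radians(h-5 if i>3 else h)
    q=q+.01*np.array([np.cos(hh),np.sin(hh)]); W.append((*q.round(3).tolist(),.006,round(h,1)))
rows(W[:19]); print(W[-1])
```

```text
[[247.83078211 225.28649343]
 [400.77909782 225.60377396]]
t 15.1 tcp [ 0.5135 -0.2959  0.0264] yaw 111.3 gap 0.0
(np.float64(0.514), np.float64(-0.296), 0.006, 111.0) -> [-0.    0.    0.02] rz 0.0
(0.51, -0.287, 0.006, 111.0) -> [ 0.01 -0.    0.02] rz 0.0
(0.507, -0.277, 0.006, 111.0) -> [0.02  0.001 0.02 ] rz 0.0
(0.503, -0.268, 0.006, 111.0) -> [0.03 0.   0.02] rz 0.0
(0.5, -0.258, 0.006, 111.0) -> [0.04  0.001 0.02 ] rz 0.0
(0.498, -0.249, 0.006, 109.7) -> [0.049 0.002 0.02 ] rz 0.03
(0.496, -0.239, 0.006, 108.4) -> [0.059 0.004 0.02 ] rz 0.05
(0.494, -0.229, 0.006, 107.1) -> [0.069 0.006 0.02 ] rz 0.07
(0.492, -0.219, 0.006, 105.8) -> [0.079 0.008 0.02 ] rz 0.1
(0.49, -0.21, 0.006, 104.5) -> [0.089 0.009 0.02 ] rz 0.12
(0.489, -0.2, 0.006, 103.2) -> [0.098 0.012 0.02 ] rz 0.14
(0.487, -0.19, 0.006, 101.9) -> [0.108 0.014 0.02 ] rz 0.16
(0.486, -0.18, 0.006, 100.6) -> [0.118 0.016 0.02 ] rz 0.19
(0.486, -0.17, 0.006, 99.3) -> [0.127 0.02  0.02 ] rz 0.21
(0.485, -0.16, 0.006, 98.0) -> [0.137 0.023 0.02 ] rz 0.23
(0.485, -0.15, 0.006, 96.7) -> [0.146 0.026 0.02 ] rz 0.25
(0.485, -0.14, 0.006, 95.4) -> [0.156 0.03  0.02 ] rz 0.28
(0.485, -0.13, 0.006, 94.1) -> [0.165 0.034 0.02 ] rz 0.3
(0.485, -0.12, 0.006, 92.8) -> [0.174 0.037 0.02 ] rz 0.32
(0.493, -0.03, 0.006, 90)
```

>>> send_rows([
  {"dx": 0, "dy": 0, "dz": 0.02, "rx": 0, "ry": 0, "rz": 0, "hand": 0},
  {"dx": 0, "dy": 0, "dz": 0.02, "rx": 0, "ry": 0, "rz": 0, "hand": 0},
  {"dx": 0.01, "dy": 0, "dz": 0.02, "rx": 0, "ry": 0, "rz": 0, "hand": 0},
  {"dx": 0.02, "dy": 0, "dz": 0.02, "rx": 0, "ry": 0, "rz": 0, "hand": 0},
  {"dx": 0.03, "dy": 0, "dz": 0.02, "rx": 0, "ry": 0, "rz": 0, "hand": 0},
  {"dx": 0.04, "dy": 0.001, "dz": 0.02, "rx": 0, "ry": 0, "rz": 0, "hand": 0},
  {"dx": 0.049, "dy": 0.002, "dz": 0.02, "rx": 0, "ry": 0, "rz": 0.03, "hand": 0},
  {"dx": 0.059, "dy": 0.004, "dz": 0.02, "rx": 0, "ry": 0, "rz": 0.05, "hand": 0},
  {"dx": 0.069, "dy": 0.006, "dz": 0.02, "rx": 0, "ry": 0, "rz": 0.07, "hand": 0},
  {"dx": 0.079, "dy": 0.008, "dz": 0.02, "rx": 0, "ry": 0, "rz": 0.1, "hand": 0},
  {"dx": 0.089, "dy": 0.009, "dz": 0.02, "rx": 0, "ry": 0, "rz": 0.12, "hand": 0},
  {"dx": 0.098, "dy": 0.012, "dz": 0.02, "rx": 0, "ry": 0, "rz": 0.14, "hand": 0},
  {"dx": 0.108, "dy": 0.014, "dz": 0.02, "rx": 0, "ry": 0, "rz": 0.16, "hand": 0},
  {"dx": 0.118, "dy": 0.016, "dz": 0.02, "rx": 0, "ry": 0, "rz": 0.19, "hand": 0},
  {"dx": 0.127, "dy": 0.02, "dz": 0.02, "rx": 0, "ry": 0, "rz": 0.21, "hand": 0},
  {"dx": 0.137, "dy": 0.023, "dz": 0.02, "rx": 0, "ry": 0, "rz": 0.23, "hand": 0},
  {"dx": 0.146, "dy": 0.026, "dz": 0.02, "rx": 0, "ry": 0, "rz": 0.25, "hand": 0},
  {"dx": 0.156, "dy": 0.03, "dz": 0.02, "rx": 0, "ry": 0, "rz": 0.28, "hand": 0},
  {"dx": 0.165, "dy": 0.034, "dz": 0.02, "rx": 0, "ry": 0, "rz": 0.3, "hand": 0},
  {"dx": 0.174, "dy": 0.037, "dz": 0.02, "rx": 0, "ry": 0, "rz": 0.32, "hand": 0},
])

```text
clock: 17.6
tcp_pos: [0.4843, -0.1199, 0.0046]
ee_rot: [-3.142, 0.0, 1.62]
force: [0.2, -0.1, 0.1]
finger_gap: -0.001
grip_force: 0.0
```

Run:
```python
from h import *
w=grab_frame("wrist")
cv2.imwrite("pics/w5.png",cv2.resize(w,(480,360),interpolation=cv2.INTER_AREA)[:,:,::-1])
rows([(.487,-.1,.006,90),(.495,.0,.006,90),(.5,.03,.008,90),(.505,.085,.008,90)])
```

```text
t 17.65 tcp [ 0.4841 -0.1191  0.0045] yaw 92.8 gap -0.01
(0.487, -0.1, 0.006, 90) -> [ 0.019  0.004 -0.001] rz 0.05
(0.495, 0.0, 0.006, 90) -> [ 0.118  0.017 -0.001] rz 0.05
(0.5, 0.03, 0.008, 90) -> [ 0.148  0.023 -0.003] rz 0.05
(0.505, 0.085, 0.008, 90) -> [ 0.203  0.031 -0.003] rz 0.05
```

View pics/w5.png

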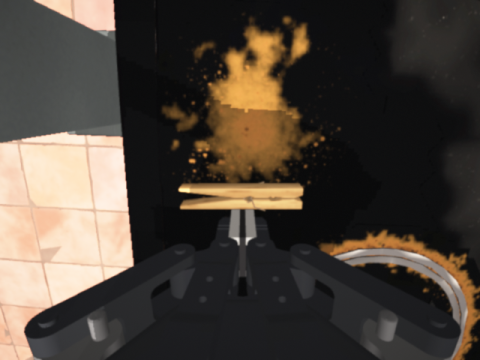

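The third peg is square on the fingertips. I'll push it straight in.

>>> send_rows([
  {"dx": 0.01, "dy": 0.002, "dz": -0.002, "rx": 0, "ry": 0, "rz": 0.02, "hand": 0},
  {"dx": 0.02, "dy": 0.004, "dz": -0.002, "rx": 0, "ry": 0, "rz": 0.05, "hand": 0},
  {"dx": 0.03, "dy": 0.005, "dz": -0.002, "rx": 0, "ry": 0, "rz": 0.05, "hand": 0},
  {"dx": 0.04, "dy": 0.006, "dz": -0.002, "rx": 0, "ry": 0, "rz": 0.05, "hand": 0},
  {"dx": 0.05, "dy": 0.008, "dz": -0.002, "rx": 0, "ry": 0, "rz": 0.05, "hand": 0},
  {"dx": 0.06, "dy": 0.009, "dz": -0.002, "rx": 0, "ry": 0, "rz": 0.05, "hand": 0},
  {"dx": 0.07, "dy": 0.011, "dz": -0.002, "rx": 0, "ry": 0, "rz": 0.05, "hand": 0},
  {"dx": 0.08, "dy": 0.012, "dz": -0.002, "rx": 0, "ry": 0, "rz": 0.05, "hand": 0},
  {"dx": 0.09, "dy": 0.014, "dz": -0.002, "rx": 0, "ry": 0, "rz": 0.05, "hand": 0},
  {"dx": 0.1, "dy": 0.015, "dz": -0.002, "rx": 0, "ry": 0, "rz": 0.05, "hand": 0},
  {"dx": 0.11, "dy": 0.016, "dz": -0.002, "rx": 0, "ry": 0, "rz": 0.05, "hand": 0},
  {"dx": 0.12, "dy": 0.018, "dz": -0.002, "rx": 0, "ry": 0, "rz": 0.05, "hand": 0},
  {"dx": 0.13, "dy": 0.02, "dz": -0.003, "rx": 0, "ry": 0, "rz": 0.05, "hand": 0},
  {"dx": 0.14, "dy": 0.021, "dz": -0.003, "rx": 0, "ry": 0, "rz": 0.05, "hand": 0},
  {"dx": 0.15, "dy": 0.023, "dz": -0.003, "rx": 0, "ry": 0, "rz": 0.05, "hand": 0},
  {"dx": 0.16, "dy": 0.024, "dz": -0.003, "rx": 0, "ry": 0, "rz": 0.05, "hand": 0},
  {"dx": 0.17, "dy": 0.026, "dz": -0.003, "rx": 0, "ry": 0, "rz": 0.05, "hand": 0},
  {"dx": 0.18, "dy": 0.027, "dz": -0.003, "rx": 0, "ry": 0, "rz": 0.05, "hand": 0},
  {"dx": 0.19, "dy": 0.028, "dz": -0.003, "rx": 0, "ry": 0, "rz": 0.05, "hand": 0},
  {"dx": 0.2, "dy": 0.03, "dz": -0.003, "rx": 0, "ry": 0, "rz": 0.05, "hand": 0},
])

```text
clock: 20.15
tcp_pos: [0.5042, 0.0814, 0.0076]
ee_rot: [-3.141, 0.0, 1.571]
force: [-0.5, 0.3, -0.0]
finger_gap: -0.0
grip_force: 0.0
```

>>> send_rows([
  {"dx": -0.015, "dy": 0, "dz": 0, "rx": 0, "ry": 0, "rz": 0, "hand": 0},
  {"dx": -0.02, "dy": 0, "dz": -0.05, "rx": 0, "ry": 0, "rz": 0, "hand": 0},
  {"dx": -0.06, "dy": 0, "dz": -0.1, "rx": 0, "ry": 0, "rz": 0, "hand": 0},
  {"dx": -0.11, "dy": 0, "dz": -0.15, "rx": 0, "ry": 0, "rz": 0, "hand": 0},
  {"dx": -0.17, "dy": 0, "dz": -0.17, "rx": 0, "ry": 0, "rz": 0, "hand": 0},
  {"dx": -0.17, "dy": 0, "dz": -0.17, "rx": 0, "ry": 0, "rz": 0, "hand": 0},
  {"dx": -0.17, "dy": 0, "dz": -0.17, "rx": 0, "ry": 0, "rz": 0, "hand": 0},
])

```text
clock: 21.02
tcp_pos: [0.504, -0.0899, 0.1773]
ee_rot: [-3.141, -0.0, 1.569]
force: [0.4, 0.3, -0.6]
finger_gap: 0.003
grip_force: 0.0
```

Run:
```python
from h import *
cv2.imwrite("pics/w6.png",grab_frame("wrist")[:,:,::-1])
cv2.imwrite("pics/s6.png",grab_frame("scene")[:,:,::-1])
```

```text
(no output)
```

View pics/w6.png

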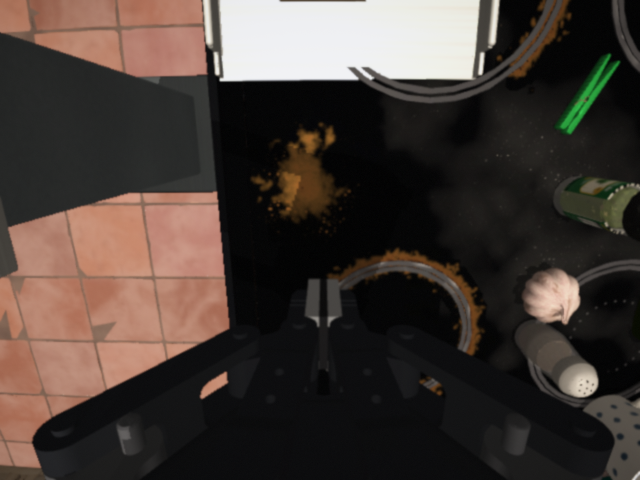

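View pics/s6.png

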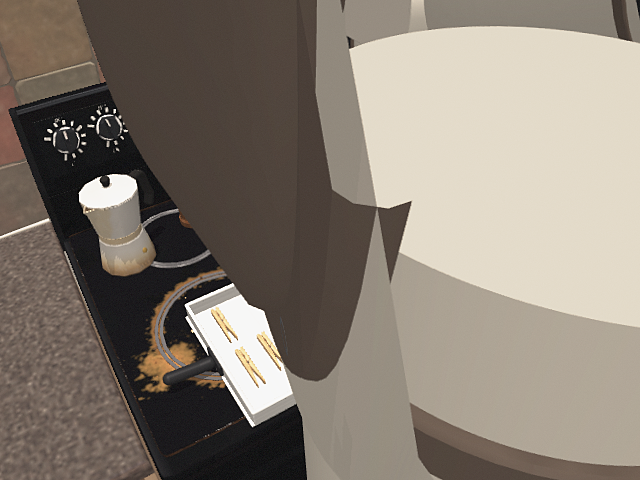

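The scene view shows all three pegs well inside the pan: (225,325), (250,366) and (269,350). The wrist view shows the hob in front of the lip clear, with jar, garlic and shaker standing. The arm touches nothing.

```bash
python3 -c "
from cell import *
print(sign_off())"
```

```text
the job is handed in; nothing more can be done
None
```

All three wooden pegs are swept well inside the crumb pan, with the salt shaker, spice jar and garlic left standing and untouched, and the job is handed in at about 21 s of the 61 s allowed; no verdict came back.

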